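Gauge a rod and open its tube of collars

TASK

One steel rod lies in the groove of the ring gauge: gently push it endwise through the shrinking rings until one stops it, and leave it resting against that ring. Then press down the tail of the cap on the tube beside the ring that stopped it, so that this cap stands wide open. Keep the other caps shut, leave the two spare rods in their rack groove, and do not knock over or shift the carton or the glue bottle.

Things in the scene. Friction and masses are not known exactly. Their poses are not given: they have to be found in the camera images.
- gauge: Fixed ring gauge, brown wooden block, origin at table height under the gauging V-groove (local y = 0, 16 mm wide, 4.6 deep, full length); x along it, the way a rod is pushed; z up. Block: x -145..145, y -45..45, top z 24.6 mm. Rack groove with the spare rods at y = -33. Four dark rings across the gauging groove, holes shrinking towards +x; beside each, at y = 33, an 18 mm tube with a hinged cap.
- ring1 (a point): Ring 1 of 4, hole 24 mm, 36 mm across, 8 mm thick along x: centre of its hole on the entry face, at local x = 20 mm of the gauge. Rings stand at most 52 mm above the table. Rods thinner than the hole slide through along the groove; a thicker one stops with its front end on this face.
- cap1 (a joint): Opening angle of the cap of the tube beside ring 1 (rad): 0 shut, 1.7 fully open; it stays at the angle where it is left. About 0.015 N m of friction.
- cap1_tail (a point): Outer end, upper side, of the tail lever (14 mm wide, 26 long) of cap 1. Hinge along x at local y = 43, z = 64 mm, x = 24. Shut, the tail rises at 30 degrees from the hinge towards +y and ends at y = 65, z = 79; the white cap, 21 mm across, points to -y. Pressing the tail's outer part straight down tips the cap open. Caps are 34 mm apart.
- ring2 (a point): Ring 2 of 4, hole 20 mm, 32 mm across, 8 mm thick along x: centre of its hole on the entry face, at local x = 54 mm of the gauge. Rings stand at most 52 mm above the table. Rods thinner than the hole slide through along the groove; a thicker one stops with its front end on this face.
- cap2 (a joint): Opening angle of the cap of the tube beside ring 2 (rad): 0 shut, 1.7 fully open; it stays at the angle where it is left. About 0.015 N m of friction.
- cap2_tail (a point): Outer end, upper side, of the tail lever (14 mm wide, 26 long) of cap 2. Hinge along x at local y = 43, z = 64 mm, x = 58. Shut, the tail rises at 30 degrees from the hinge towards +y and ends at y = 65, z = 79; the white cap, 21 mm across, points to -y. Pressing the tail's outer part straight down tips the cap open. Caps are 34 mm apart.
- ring3 (a point): Ring 3 of 4, hole 16 mm, 28 mm across, 8 mm thick along x: centre of its hole on the entry face, at local x = 88 mm of the gauge. Rings stand at most 52 mm above the table. Rods thinner than the hole slide through along the groove; a thicker one stops with its front end on this face.
- cap3 (a joint): Opening angle of the cap of the tube beside ring 3 (rad): 0 shut, 1.7 fully open; it stays at the angle where it is left. About 0.015 N m of friction.
- cap3_tail (a point): Outer end, upper side, of the tail lever (14 mm wide, 26 long) of cap 3. Hinge along x at local y = 43, z = 64 mm, x = 92. Shut, the tail rises at 30 degrees from the hinge towards +y and ends at y = 65, z = 79; the white cap, 21 mm across, points to -y. Pressing the tail's outer part straight down tips the cap open. Caps are 34 mm apart.
- ring4 (a point): Ring 4 of 4, hole 12 mm, 24 mm across, 8 mm thick along x: centre of its hole on the entry face, at local x = 122 mm of the gauge. Rings stand at most 52 mm above the table. Rods thinner than the hole slide through along the groove; a thicker one stops with its front end on this face.
- cap4 (a joint): Opening angle of the cap of the tube beside ring 4 (rad): 0 shut, 1.7 fully open; it stays at the angle where it is left. About 0.015 N m of friction.
- cap4_tail (a point): Outer end, upper side, of the tail lever (14 mm wide, 26 long) of cap 4. Hinge along x at local y = 43, z = 64 mm, x = 126. Shut, the tail rises at 30 degrees from the hinge towards +y and ends at y = 65, z = 79; the white cap, 21 mm across, points to -y. Pressing the tail's outer part straight down tips the cap open. Caps are 34 mm apart.
- rod_thick_mid (a point): Middle, on the axis, of a plain steel rod 135 mm long, 22 mm thick, about 0.1 to 0.4 kg; x along it, as the gauge's +x. One of the three rods (22, 18 or 14 mm) lies in the gauging groove with its front end before ring 1; the other two lie in the rack groove, end to end. In a groove its axis is 32.7 mm above the table (block top 24.6).
- rod_middle_mid (a point): Middle, on the axis, of a plain steel rod 135 mm long, 18 mm thick, about 0.1 to 0.4 kg; x along it, as the gauge's +x. One of the three rods (22, 18 or 14 mm) lies in the gauging groove with its front end before ring 1; the other two lie in the rack groove, end to end. In a groove its axis is 30.4 mm above the table (block top 24.6).
- rod_thin_mid (a point): Middle, on the axis, of a plain steel rod 135 mm long, 14 mm thick, about 0.1 to 0.4 kg; x along it, as the gauge's +x. One of the three rods (22, 18 or 14 mm) lies in the gauging groove with its front end before ring 1; the other two lie in the rack groove, end to end. In a groove its axis is 28.1 mm above the table (block top 24.6).
- carton: Yellow carton 34x70x50 mm standing on the table to the right; bystander; origin in the middle of its underside, z up.
- glue: Small white glue bottle, 30 mm thick, 99 mm tall, standing on the table; bystander; origin in the middle of its underside, z up.
Not all that is in view belongs to the job. Leave any purple look-alike of the part that bears rod_middle_mid alone.

How it is judged:
By the outcome, as a careful person would: the job done as asked, in the order asked, and still so for the second after the job is handed in, with the robot touching nothing.
It also fails if it takes over 40 s, if anything falls off the work surface, if the arm or the gripper's body presses on something with over 40 N, if the wrist force passes 120 N, or if a joint passes its speed limit or range.

ROBOT

A 7-joint arm with a two-finger parallel gripper is mounted at the origin on a cart in front of the work surface, level with it; the furniture and walls round the work are solid. World frame = base frame: x ahead of the robot, y to its left, z up, the work surface at z = 0. Lengths are in m, angles in rad, forces in N, time in s.
With the tool pointing down it reaches from about 0.4 to 0.85 m from the base axis. Payload 10.4 kg.
Tool frame: the origin (TCP) lies on the centre line of the jaws, within the pads' length; the fingertips stand 17 mm ahead of it and the grasp point (between the pads) lies 2 mm behind it; z points along the fingers, y is the line along which they close (so a half turn about z gives the same grasp; the last joint's range is limited). The gripper opens to 87 mm and grips with 3 to 60 N. Pads are 19 mm wide; open, the fingers measure 117 mm over their backs; the gripper's body (75 mm by 190 mm) begins 51 mm behind the grasp point.
Start: joints at [1.301, 0.332, -0.065, 1.46, 0.022, 1.35, -0.088], TCP at [0.153, -0.606, 0.24] pointing down, gripper open.
Joint ranges: [-2.6, 2.6], [-0.5, 2.12], [-1.47, 1.34], [0.16, 2.42], [-1.27, 4.41], [0.06, 2.06], [-2.6, 2.6]. Speed limits (rad/s): [2.22, 2.22, 2.79, 2.79, 3.14, 3.14, 3.14].

INTERFACE

Orientations are given as a 3x3 rotation matrix whose columns are the frame's x, y, z axes.
In Python, from bench import robot, imaging, finish_job, finder gives the robot as it stands.
- The arm moves only by the shell command python3 -m jog 'ROWS'. ROWS is JSON, a list of rows, each a list of 7 numbers: the shift along the tool's x, y, z in m, then the turn, a rotation vector about the tool's x, y, z in rad, then the opening, from -1 (shut) to 1 (fully open), so that 0 is half open. A call has 1 to 8 rows; each row is the pose to reach, as a shift and turn from the pose commanded when the call began, along the tool's axes at that moment; what a row does not reach only later rows make up. A row lasts 1/10 s, in which the tool goes at most 50 mm and 8.59 degrees, less where a joint would pass 70% of its speed; a pose out of reach is approached as far as the arm can. A call with a gripper value outside its range is refused whole. The fingers move at their own pace and stop on an object; the grip force is fixed at half the most. Time passes only in rows, so rows that repeat a pose let the fingers close. It gives the time, the measured TCP pose, the force, the opening and the grip force at its end, in the units of the state.
- robot.observe(): the state, without advancing time (a new reading comes with each control period).
- imaging.grab_frame(name): name is "side" or "top"; returns the picture (384x512x3 uint8, red, green, blue); there is no depth.
- imaging.get_calibration(name): a dict with "camera_matrix" (3x3 intrinsics, pixels), "k1" (the pictures are not rectified: a ray, as slopes to the right and down, at radius r is drawn at 1 + k1 r^2 times it, then the intrinsics apply), "pose" (4x4, takes a point from camera to world coordinates). Camera axes: x right, y up, looking along -z (the intrinsics and any distortion apply to the point x, -y, -z); pixel columns grow to the right and rows downward; lengths in m; the calibration is good to about 2 mm. A picture is of the moment at which its call begins. get_calibration takes no time and is no camera call.
- finish_job(): hands the job in; it is judged then, once.
Trained networks look in the newest picture that a camera, given by its name, has taken for a name from the list of things; names that differ only in an ending like _2 or _b are one class to them, and where a whole thing is asked for, a point or a joint stands for the part that bears it (a point fixed in the world has none). Each returns a list of dicts, best first, with "score" (0 to 1); they miss things now and then, are a little off and sometimes report something else, mostly with a low value. They report only what shows in the picture. A call takes as long as a camera call. They do not tell look-alikes from the thing itself.
- finder.boxes_of(label, camera): "pixel" ([column, row] in pixels, amid what is visible of it).
- finder.pinpoint(label, camera): "pixel" ([column, row] in pixels: a listed point, or the origin of a listed thing).
The state is a dict: "time_s": time; "joint_positions": joint angles; "qd": joint speeds; "joint_efforts": joint torques, N m; "tool_pos": TCP position; "tool_rot": TCP orientation; "force": force on the tool from outside, world axes, zero at the start; "moment": the same for the moment, N m; "finger_gap": finger opening in m; "grasp_force": force on a finger pad.
Only numpy, scipy, OpenCV 4.12 (cv2) and the standard library are available. Lean on these libraries where they do the work, as an engineer would, in place of code of your own. Each camera call takes 0.05 s, during which the arm holds its last target. There are 200 camera calls.

## Working session

There is one attempt and no reset: what is moved stays moved. The work goes in short steps, Python scripts to look and compute and a shell command to move; the robot and the scene stay as the last step left them, time stands still between calls to the robot, and variables do not carry over. Pictures are saved under pics/ and viewed, at most 10 in all, crops included, and the job is handed in when it is done.

```bash
mkdir -p pics
cat > h.py <<'E'
import numpy as np, cv2
from bench import robot, imaging, finish_job, finder
def ray(cam,px):
    c=imaging.get_calibration(cam);K=np.array(c["camera_matrix"]);T=np.array(c["pose"])
    d=np.array([(px[0]-K[0,2])/K[0,0],(px[1]-K[1,2])/K[1,1]]);u=d.copy()
    for _ in range(20): u=d/(1+c["k1"]*(u@u))
    return T[:3,3],T[:3,:3]@np.array([u[0],-u[1],-1])
def at_z(cam,px,z):
    o,d=ray(cam,px);return o+d*(z-o[2])/d[2]
def proj(cam,P):
    c=imaging.get_calibration(cam);K=np.array(c["camera_matrix"]);T=np.array(c["pose"])
    p=T[:3,:3].T@(np.array(P)-T[:3,3]);u=np.array([p[0],-p[1]])/-p[2];u=u*(1+c["k1"]*(u@u))
    return [K[0,0]*u[0]+K[0,2],K[1,1]*u[1]+K[1,2]]
E
python3 - <<'E'
from h import *
np.set_printoptions(precision=3,suppress=True)
for c in("top","side"):
    im=imaging.grab_frame(c);cv2.imwrite(f"pics/{c}0.png",im[:,:,::-1])
    print(c,np.array(imaging.get_calibration(c)["pose"])[:3,3])
    for n,z in [("gauge",0),("ring1",.0327),("ring2",.0327),("ring3",.0327),("ring4",.0327),("cap1_tail",.079),("cap2_tail",.079),("cap3_tail",.079),("cap4_tail",.079),("rod_thick_mid",.0327),("rod_middle_mid",.0304),("rod_thin_mid",.0281),("carton",0),("glue",0)]:
        for r in finder.pinpoint(n,c)[:2]: print(n,round(r["score"],2),np.round(r["pixel"]),at_z(c,r["pixel"],z))
s=robot.observe();print(s["time_s"],s["tool_pos"],np.array(s["tool_rot"]),s["finger_gap"])
E
```

```text
top [ 0.398 -0.022  1.033]
gauge 0.81 [280. 159.] [ 0.671 -0.089  0.   ]
ring1 0.84 [248. 160.] [ 0.659 -0.003  0.033]
ring1 0.81 [233. 162.] [0.653 0.036 0.033]
ring2 0.84 [248. 160.] [ 0.659 -0.003  0.033]
ring2 0.81 [233. 162.] [0.653 0.036 0.033]
ring3 0.84 [248. 160.] [ 0.659 -0.003  0.033]
ring3 0.81 [233. 162.] [0.653 0.036 0.033]
ring4 0.84 [248. 160.] [ 0.659 -0.003  0.033]
ring4 0.81 [233. 162.] [0.653 0.036 0.033]
cap2_tail 0.61 [258. 180.] [ 0.597 -0.029  0.079]
cap2_tail 0.26 [331. 194.] [ 0.559 -0.209  0.079]
cap3_tail 0.39 [246. 180.] [ 0.595 -0.001  0.079]
cap3_tail 0.28 [253. 148.] [ 0.679 -0.016  0.079]
cap4_tail 0.22 [329. 196.] [ 0.555 -0.203  0.079]
rod_thick_mid 0.89 [304. 145.] [ 0.698 -0.152  0.033]
rod_thick_mid 0.5 [248. 163.] [ 0.652 -0.004  0.033]
rod_middle_mid 0.88 [252. 147.] [ 0.695 -0.015  0.03 ]
rod_middle_mid 0.58 [182. 167.] [0.642 0.17  0.03 ]
rod_thin_mid 0.58 [308. 158.] [ 0.665 -0.163  0.028]
carton 0.57 [331. 196.] [ 0.568 -0.225  0.   ]
carton 0.21 [271. 156.] [ 0.679 -0.065  0.   ]
glue 0.7 [330. 229.] [ 0.481 -0.218  0.   ]
side [ 0.604 -0.
[... 486 characters left out ...]
.68 [277. 205.] [ 0.654 -0.045  0.079]
cap2_tail 0.62 [254. 204.] [ 0.597 -0.041  0.079]
cap3_tail 0.64 [278. 214.] [ 0.657 -0.083  0.079]
cap3_tail 0.43 [259. 195.] [ 0.608 -0.001  0.079]
cap4_tail 0.55 [253. 193.] [0.592 0.007 0.079]
rod_thick_mid 0.62 [299. 252.] [ 0.705 -0.164  0.033]
rod_middle_mid 0.73 [293. 215.] [ 0.7   -0.017  0.03 ]
rod_middle_mid 0.71 [272. 182.] [0.648 0.152 0.03 ]
rod_thin_mid 0.51 [284. 252.] [ 0.671 -0.16   0.028]
carton 0.86 [239. 278.] [ 0.57 -0.22  0.  ]
glue 0.76 [198. 272.] [ 0.477 -0.209  0.   ]
glue 0.64 [251. 192.] [0.585 0.139 0.   ]
1.5 [ 0.153 -0.606  0.24 ] [[ 0.97   0.244  0.   ]
 [ 0.244 -0.97  -0.   ]
 [ 0.     0.    -1.   ]] 0.08719481073152696
```

View pics/top0.png

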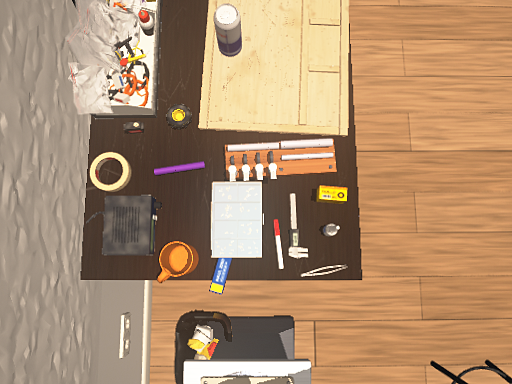

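View pics/side0.png

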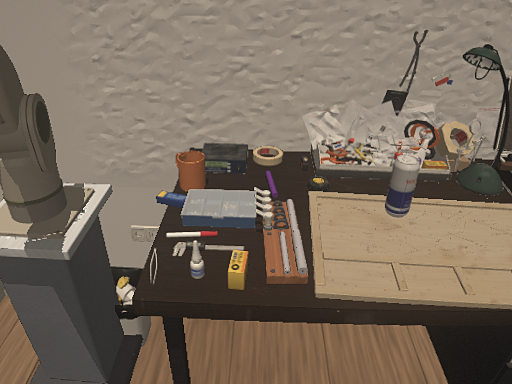

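The top picture shows the gauge at cols 223-337, rows 140-180. Its +x points image-left (world +y). Rods lie in the rack at (252,147) and (304,145), and one is in the gauging groove at (308,157). Cap tails are near row 180, and the purple look-alike is at (180,167).
Candidates for the rod to push: (308,157) in the gauging groove, rack rods (252,147) and (304,145), purple (180,167). By the description it is (308,157). I'll check it in a close crop.

Run:
```python
from h import *
a=cv2.imread("pics/top0.png")[130:190,215:345];b=cv2.imread("pics/side0.png")[180:290,225:320]
a=cv2.resize(a,None,fx=6,fy=6,interpolation=2);b=cv2.resize(b,None,fx=5,fy=5,interpolation=2)
cv2.imwrite("pics/c1.png",a);cv2.imwrite("pics/c2.png",b)
```

```text
(no output)
```

View pics/c1.png

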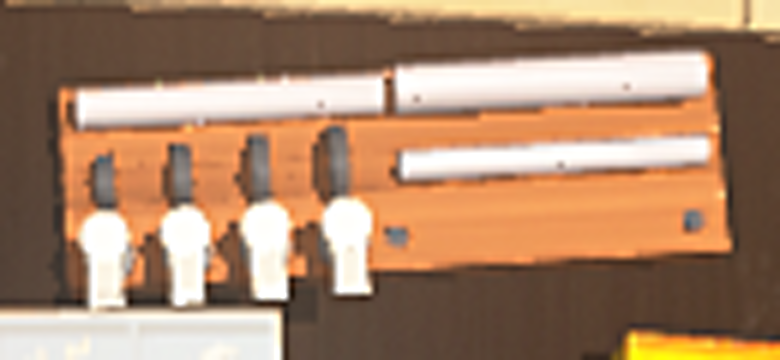

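View pics/c2.png

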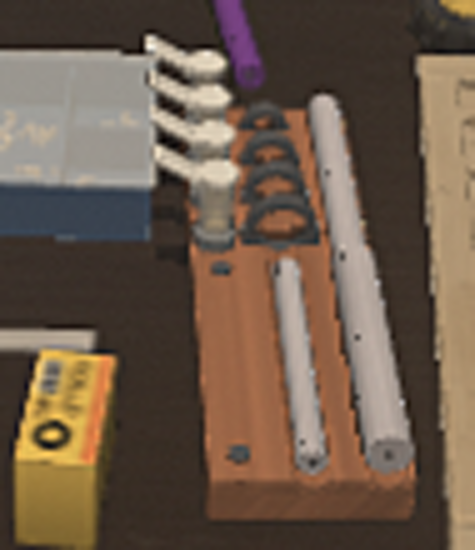

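The rod in the gauging groove is clearly the thinnest of the three, so it is the 14 mm one. It will stop at ring 4 (12 mm), which makes cap 4, the leftmost, the one to open. Next I fit the gauge pose.

```bash
cat > fit.py <<'E'
from h import *
from scipy.optimize import least_squares
t=lambda u,v:(215+(u+.5)/6-.5,130+(v+.5)/6-.5); s=lambda u,v:(225+(u+.5)/5-.5,180+(v+.5)/5-.5)
D=[("top",t(60,88),(145,-45,24.6)),("top",t(730,250),(-145,45,24.6))]
for i,(a,b) in enumerate([((352,293),(157,152)),((270,298),(152,112)),((188,303),(152,78)),((107,305),(150,40))]):
    D+=[("top",t(*a),(24+34*i,65,79)),("side",s(*b),(24+34*i,65,79))]
D+=[("side",s(210,487),(-145,45,24.6)),("side",s(412,487),(-145,-45,24.6)),("side",s(210,518),(-145,45,0)),("side",s(412,516),(-145,-45,0))]
def W(p,l):
    c,n=np.cos(p[2]),np.sin(p[2]);l=np.array(l)/1000
    return np.array([p[0]+c*l[0]-n*l[1],p[1]+n*l[0]+c*l[1],l[2]])
E
python3 - <<'E'
from fit import *
np.set_printoptions(precision=4,suppress=True)
f=lambda p:np.ravel([np.subtract(proj(c,W(p,l)),px) for c,px,l in D])
r=least_squares(f,[.67,-.08,1.57],loss="soft_l1");p=r.x;print(p);print(f(p).reshape(-1,2).round(1).tolist())
print("axis",np.cos(p[2]),np.sin(p[2]))
R=np.linalg.inv
for n,px in(("front",t(400,165)),("back",t(710,150))):
    w=at_z("top",px,.0281);c,s_=np.cos(p[2]),np.sin(p[2]);d=w[:2]-p[:2];print(n,w,"local",c*d[0]+s_*d[1],-s_*d[0]+c*d[1])
for l in((-145,0,40),(122,0,28),(126,65,79),(126,60,79)):print(l,W(p,l))
for n,z in(("carton",0),("glue",0)):print(n)
for px in((212,182),(262,182)):print("case",at_z("top",px,.04))
E
```

```text
[ 0.6673 -0.0882  1.6236]
[[-0.1, 0.1], [0.1, -0.1], [0.3, -0.5], [-0.6, -0.2], [0.2, -0.6], [-0.0, 0.1], [0.2, -0.6], [-0.4, -0.4], [-0.0, -0.2], [-0.4, 0.4], [-0.2, -1.5], [1.0, -1.6], [-0.7, 0.5], [-0.2, 0.7]]
axis -0.05281182917103419 0.9986044816140219
front [ 0.6678 -0.0912  0.0281] local -0.0030073453621316543 -0.0003745396423084749
back [ 0.6739 -0.2274  0.0281] local -0.1393699713778145 0.0007375713738427591
(-145, 0, 40) [ 0.675 -0.233  0.04 ]
(122, 0, 28) [0.6609 0.0336 0.028 ]
(126, 65, 79) [0.5957 0.0342 0.079 ]
(126, 60, 79) [0.6007 0.0344 0.079 ]
carton
glue
case [0.5995 0.089  0.04  ]
case [ 0.5988 -0.0398  0.04  ]
```

Run:
```python
from fit import *
np.set_printoptions(precision=4,suppress=True)
def tri(a,b):
    (o1,d1),(o2,d2)=ray("top",a),ray("side",b);A=np.c_[d1,-d2];k=np.linalg.lstsq(A,o2-o1,rcond=None)[0]
    return o1+k[0]*d1,o2+k[1]*d2
for a,b in(((262,182),s(152,182)),):
    print("case corner",*tri(a,b))
for b in(s(150,237),):print("base",at_z("side",b,0))
gap=np.array([.6673,-.0882]);print()
st=robot.observe();R=np.array(st["tool_rot"]);th=1.6236
x=np.array([np.cos(th),np.sin(th)])
# tool y along gauge x axis or reverse: required turn about tool z
for name,yd in(("y=+gx",x),("y=-gx",-x)):
    v=R.T@np.array([*yd,0]);print(name,"turn about tool z",np.arctan2(-v[0],v[1]),"q7",st["joint_positions"][6])
for P in([.675,-.255,.15],[.6755,-.2445,.15]):print(R.T@(np.array(P)-st["tool_pos"]))
```

```text
case corner [ 0.5988 -0.0398  0.0399] [ 0.6005 -0.0396  0.0403]
base [ 0.6004 -0.0328  0.    ]

y=+gx turn about tool z -2.9476151689453864 q7 -0.08853618748068443
y=-gx turn about tool z 0.19397748464440678 q7 -0.08853618748068443
[ 0.5922 -0.2129  0.0896]
[ 0.5953 -0.2229  0.0896]
```

Case top is at z≈40 mm, next to the tails, so I'll keep the fingertips above it. First I approach behind the rod.

```bash
cat > go.py <<'E'
import sys
from fit import *
def to(lx,ly,z,p=(.6673,-.0882,1.6236)):
    st=robot.observe();R=np.array(st["tool_rot"]);P=W(p,(lx*1000,ly*1000,z*1000))
    x=np.array([np.cos(p[2]),np.sin(p[2]),0]);T=np.c_[np.cross(-x,[0,0,-1]),-x,[0,0,-1]]
    from scipy.spatial.transform import Rotation as Q
    w=np.array(st["tool_pos"])-[p[0],p[1],0];g=[x@w,x[0]*w[1]-x[1]*w[0],w[2]]
    print("local now",np.round(g,4),"delta",np.round(R.T@(P-st["tool_pos"]),4),"turn",np.round(Q.from_matrix(R.T@T).as_rotvec(),4),"t",st["time_s"],"F",np.round(st["force"],2),"gap",round(st["finger_gap"],4))
if __name__=="__main__":to(*map(float,sys.argv[1:4]))
E
python3 -m jog '[[0.593,-0.213,0.09,0,0,0.194,-1],[0.593,-0.213,0.09,0,0,0.194,-1],[0.593,-0.213,0.09,0,0,0.194,-1],[0.593,-0.213,0.09,0,0,0.194,-1],[0.593,-0.213,0.09,0,0,0.194,-1],[0.593,-0.213,0.09,0,0,0.194,-1],[0.593,-0.213,0.09,0,0,0.194,-1],[0.593,-0.213,0.09,0,0,0.194,-1]]'; python3 go.py -.167 0 .1
```

```text
time_s: 2.3
tool_pos: [0.4813, -0.3851, 0.1833]
tool_rot: [[0.999, 0.052, 0.0], [0.052, -0.999, -0.0], [0.0, 0.001, -1.0]]
force: [0.6, -1.2, -0.5]
finger_gap: 0.0308
grasp_force: 0.0
local now [-0.2867  0.2014  0.1833] delta [ 0.2014 -0.1198  0.0833] turn [ 0.0005 -0.0004 -0.0003] t 2.3 F [ 0.59 -1.2  -0.48] gap 0.0308
```

```bash
python3 -m jog '[[0.201,-0.12,0.083,0,0,0,-1],[0.201,-0.12,0.083,0,0,0,-1],[0.201,-0.12,0.083,0,0,0,-1],[0.201,-0.12,0.083,0,0,0,-1],[0.201,-0.12,0.083,0,0,0,-1],[0.201,-0.12,0.083,0,0,0,-1],[0.201,-0.12,0.083,0,0,0,-1],[0.201,-0.12,0.083,0,0,0,-1]]'; python3 go.py -.167 0 .044
```

```text
time_s: 3.1
tool_pos: [0.6738, -0.2572, 0.1006]
tool_rot: [[0.999, 0.051, 0.0], [0.051, -0.999, -0.001], [-0.0, 0.001, -1.0]]
force: [0.2, 0.3, -0.4]
finger_gap: 0.0005
grasp_force: 0.0
local now [-0.1691  0.0025  0.1006] delta [ 0.0025 -0.0022  0.0566] turn [ 0.0011  0.     -0.0013] t 3.1 F [ 0.18  0.29 -0.36] gap 0.0005
```

```bash
python3 -m jog '[[0,0,0.03,0,0,0,-1],[0,0,0.056,0,0,0,-1],[0,0,0.056,0,0,0,-1],[0,0,0.056,0,0,0,-1]]'; python3 go.py -.167 0 .044
python3 - <<'E'
from h import *
a=imaging.grab_frame("top")[:,:,::-1][120:200,270:370];b=imaging.grab_frame("side")[:,:,::-1][190:300,240:350]
k=dict(fx=4,fy=4,interpolation=2);a=cv2.resize(a,(400,440),interpolation=2);b=cv2.resize(b,(400,440),interpolation=2)
cv2.imwrite("pics/c3.png",np.hstack([a,b]))
E
```

```text
time_s: 3.5
tool_pos: [0.6738, -0.2572, 0.0454]
tool_rot: [[0.999, 0.051, 0.0], [0.051, -0.999, -0.001], [0.0, 0.001, -1.0]]
force: [0.5, -0.0, 0.5]
finger_gap: 0.0003
grasp_force: 0.0
local now [-0.1692  0.0024  0.0454] delta [ 0.0024 -0.0022  0.0014] turn [ 0.0007 -0.0003 -0.0016] t 3.5 F [ 0.49 -0.03  0.46] gap 0.0003
```

View pics/c3.png

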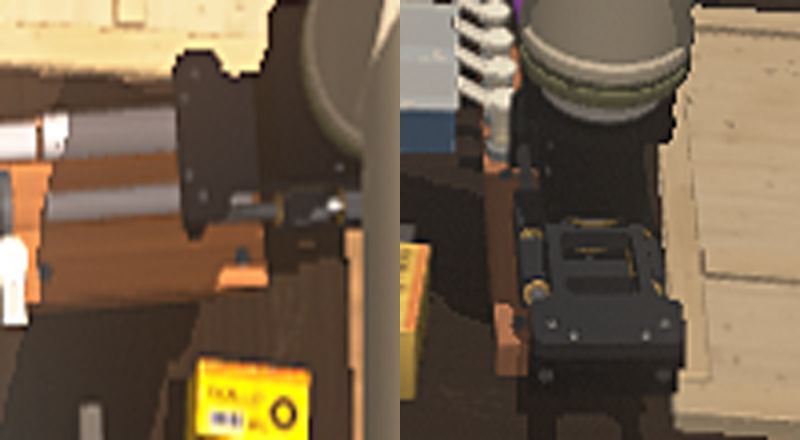

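The side and top views show the gripper down behind the rod end (crop ~(230,205) in the top half), clear of the carton and the spares. I correct 2 mm sideways and start pushing.

```bash
python3 -m jog '[[0.0024,-0.004,0.001,0,0,-0.001,-1],[0.0024,-0.01,0.001,0,0,-0.001,-1],[0.0024,-0.013,0.001,0,0,-0.001,-1],[0.0024,-0.016,0.001,0,0,-0.001,-1],[0.0024,-0.02,0.001,0,0,-0.001,-1],[0.0024,-0.024,0.001,0,0,-0.001,-1],[0.0024,-0.028,0.001,0,0,-0.001,-1],[0.0024,-0.032,0.001,0,0,-0.001,-1]]'; python3 go.py -.028 0 .044
python3 -m jog '[[0,-0.004,0,0,0,0,-1],[0,-0.009,0,0,0,0,-1],[0,-0.014,0,0,0,0,-1],[0,-0.019,0,0,0,0,-1],[0,-0.024,0,0,0,0,-1],[0,-0.029,0,0,0,0,-1],[0,-0.034,0,0,0,0,-1],[0,-0.039,0,0,0,0,-1]]'; python3 go.py -.028 0 .044
```

```text
time_s: 4.4
tool_pos: [0.6749, -0.2239, 0.0434]
tool_rot: [[0.999, 0.053, 0.0], [0.053, -0.999, -0.001], [0.0, 0.001, -1.0]]
force: [0.0, -1.5, 0.4]
finger_gap: 0.0006
grasp_force: 0.8
local now [-0.1359 -0.0005  0.0434] delta [-0.0004 -0.1079 -0.0007] turn [ 0.0005 -0.0002  0.0007] t 4.4 F [ 0.05 -1.46  0.39] gap 0.0006
time_s: 5.2
tool_pos: [0.6728, -0.1845, 0.0433]
tool_rot: [[0.999, 0.054, 0.0], [0.054, -0.999, -0.0], [0.0, 0.0, -1.0]]
force: [-1.2, -1.9, 1.7]
finger_gap: 0.0007
grasp_force: 1.1
local now [-0.0965 -0.0004  0.0433] delta [-0.0003 -0.0685 -0.0007] turn [ 0.0001 -0.      0.0009] t 5.2 F [-1.2  -1.95  1.73] gap 0.0007
```

```bash
python3 -m jog '[[0,-0.005,0,0,0,0,-1],[0,-0.011,0,0,0,0,-1],[0,-0.017,0,0,0,0,-1],[0,-0.023,0,0,0,0,-1],[0,-0.03,0,0,0,0,-1],[0,-0.037,0,0,0,0,-1],[0,-0.044,0,0,0,0,-1],[0,-0.05,0,0,0,0,-1]]'; python3 go.py -.028 0 .044
python3 -m jog '[[0,-0.002,0,0,0,0,-1],[0,-0.004,0,0,0,0,-1],[0,-0.006,0,0,0,0,-1],[0,-0.008,0,0,0,0,-1],[0,-0.01,0,0,0,0,-1],[0,-0.012,0,0,0,0,-1]]';python3 go.py -.028 0 .044
```

```text
time_s: 6.0
tool_pos: [0.6701, -0.1341, 0.0433]
tool_rot: [[0.999, 0.054, 0.0], [0.054, -0.999, -0.0], [0.0, 0.0, -1.0]]
force: [0.4, -2.8, 0.4]
finger_gap: 0.0003
grasp_force: 1.3
local now [-0.046  -0.0004  0.0433] delta [-0.0004 -0.018  -0.0007] turn [ 0.     -0.      0.0013] t 6.0 F [ 0.4  -2.83  0.39] gap 0.0003
time_s: 6.6
tool_pos: [0.6695, -0.123, 0.0433]
tool_rot: [[0.999, 0.054, 0.0], [0.054, -0.999, -0.0], [0.0, 0.0, -1.0]]
force: [-0.5, -2.6, 2.1]
finger_gap: 0.0003
grasp_force: 1.4
local now [-0.0348 -0.0004  0.0433] delta [-0.0004 -0.0068 -0.0007] turn [ 0.0001 -0.0001  0.0008] t 6.6 F [-0.51 -2.55  2.11] gap 0.0003
```

```bash
for i in 1; do python3 -m jog '[[0,-0.001,0,0,0,0,-1],[0,-0.002,0,0,0,0,-1],[0,-0.003,0,0,0,0,-1],[0,-0.004,0,0,0,0,-1]]'; done; python3 go.py -.028 0 .044
python3 -m jog '[[0,-0.001,0,0,0,0,-1],[0,-0.002,0,0,0,0,-1]]'|grep -E 'pos|force'
```

```text
time_s: 7.0
tool_pos: [0.6693, -0.119, 0.0433]
tool_rot: [[0.999, 0.054, 0.0], [0.054, -0.999, -0.0], [0.0, 0.0, -1.0]]
force: [-0.3, -2.7, 1.9]
finger_gap: 0.0002
grasp_force: 1.4
local now [-0.0309 -0.0004  0.0433] delta [-0.0004 -0.0029 -0.0007] turn [ 0.0002 -0.0001  0.0009] t 7.0 F [-0.33 -2.71  1.91] gap 0.0002
tool_pos: [0.6691, -0.1169, 0.0433]
force: [0.0, -2.9, 1.0]
grasp_force: 1.4
```

```bash
python3 -m jog '[[0,-0.001,0,0,0,0,-1],[0,-0.002,0,0,0,0,-1]]'|grep -E 'pos|force'
python3 -m jog '[[0,-0.001,0,0,0,0,-1],[0,-0.002,0,0,0,0,-1]]'|grep -E 'pos|force'
```

```text
tool_pos: [0.6691, -0.1149, 0.0433]
force: [0.2, -2.3, 1.7]
grasp_force: 1.4
tool_pos: [0.669, -0.1129, 0.0433]
force: [-0.7, -3.7, 2.2]
grasp_force: 1.5
```

```bash
python3 -m jog '[[0,-0.0007,0,0,0,0,-1],[0,-0.0015,0,0,0,0,-1]]'|grep -E 'pos|force'
python3 -m jog '[[0,-0.0007,0,0,0,0,-1],[0,-0.0015,0,0,0,0,-1]]'|grep -E 'pos|force'
python3 - <<'E'
from h import *
a=imaging.grab_frame("top")[:,:,::-1][125:190,215:345];b=imaging.grab_frame("side")[:,:,::-1][180:290,225:320]
a=cv2.resize(a,(420,440),interpolation=2);b=cv2.resize(b,(380,440),interpolation=2)
cv2.imwrite("pics/c4.png",np.hstack([a,b]))
E
```

```text
tool_pos: [0.6689, -0.1115, 0.0433]
force: [-0.2, -3.5, 1.9]
grasp_force: 1.5
tool_pos: [0.6688, -0.1105, 0.0433]
force: [-0.2, -5.6, 1.6]
grasp_force: 2.9
```

View pics/c4.png

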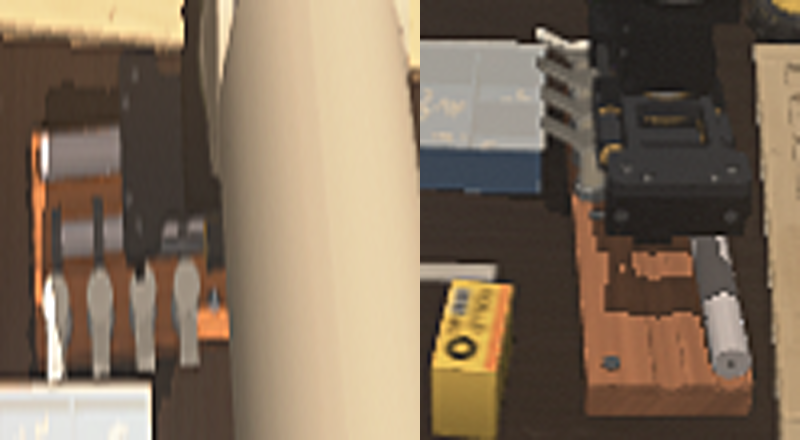

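The top half shows the rod's front meeting ring 4 (crop col ~60), and the force is starting to rise. One more small push will confirm the stop.

```bash
python3 -m jog '[[0,-0.0005,0,0,0,0,-1],[0,-0.001,0,0,0,0,-1],[0,-0.001,0,0,0,0,-1]]'|grep -E 'pos|force'
```

```text
tool_pos: [0.6688, -0.1104, 0.0433]
force: [0.0, -6.6, 1.8]
grasp_force: 3.5
```

The rod has stopped: position held while the force rose. Back off and lift.

```bash
python3 -m jog '[[0,0.004,0,0,0,0,-1],[0,0.015,0,0,0,0,-1],[0,0.025,0,0,0,0,-1],[0,0.025,-0.05,0,0,0,-1],[0,0.025,-0.09,0,0,0,-1],[0,0.025,-0.09,0,0,0,-1]]'|grep -E 'pos|force'; python3 go.py .126 .064 .125
```

```text
tool_pos: [0.6733, -0.1349, 0.1401]
force: [0.8, -0.2, 0.3]
grasp_force: 0.0
local now [-0.0469 -0.0036  0.1401] delta [-0.0677 -0.173   0.0141] turn [ 0.0018 -0.0098  0.0003] t 9.0 F [ 0.76 -0.19  0.3 ] gap 0.0005
```

```bash
python3 -m jog '[[-0.0677,-0.173,0.01,0,0,0,-1],[-0.0677,-0.173,0.01,0,0,0,-1],[-0.0677,-0.173,0.01,0,0,0,-1],[-0.0677,-0.173,0.01,0,0,0,-1],[-0.0677,-0.173,0.01,0,0,0,-1],[-0.0677,-0.173,0.01,0,0,0,-1],[-0.0677,-0.173,0.01,0,0,0,-1]]'|grep -E 'pos|force'; python3 go.py .126 .064 .1
python3 - <<'E'
from h import *
a=imaging.grab_frame("top")[:,:,::-1][125:190,215:345];b=imaging.grab_frame("side")[:,:,::-1][180:290,225:320]
a=cv2.resize(a,(420,440),interpolation=2);b=cv2.resize(b,(380,440),interpolation=2)
cv2.imwrite("pics/c5.png",np.hstack([a,b]))
E
```

```text
tool_pos: [0.5937, 0.0333, 0.1231]
force: [-0.5, -0.1, 0.1]
grasp_force: 0.0
local now [0.1253 0.0671 0.1231] delta [ 0.0031 -0.0008  0.0231] turn [ 0.0006  0.     -0.0011] t 9.7 F [-0.47 -0.13  0.15] gap 0.0003
```

View pics/c5.png

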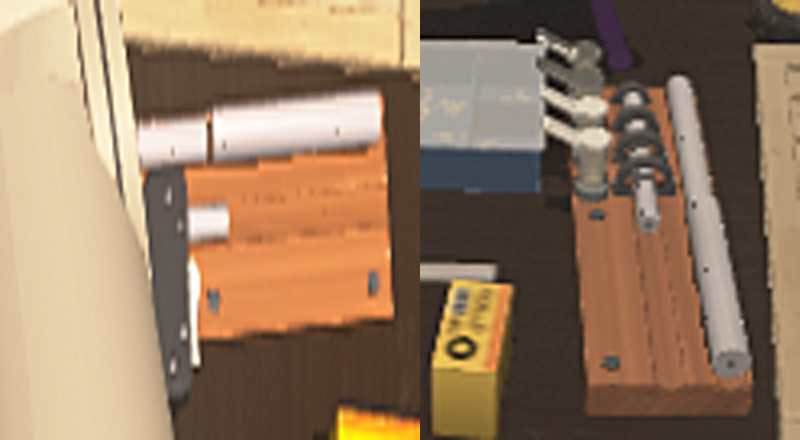

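The side half shows the rod through rings 1-3, with its back end at crop (650,225), resting at ring 4. All caps are still shut and the spares are in the rack. Now I press tail 4.

```bash
python3 - <<'E'
from h import *
w=at_z("top",(285.6-.3,157.8-.3),.0281);d=w[:2]-[.6673,-.0882];print("rod back local x",-.0528*d[0]+.9986*d[1])
E
python3 -m jog '[[0.004,-0.0007,0,0,0,0,-1],[0.004,-0.0007,0.01,0,0,0,-1],[0.004,-0.0007,0.02,0,0,0,-1],[0.004,-0.0007,0.027,0,0,0,-1],[0.004,-0.0007,0.033,0,0,0,-1],[0.004,-0.0007,0.038,0,0,0,-1],[0.004,-0.0007,0.043,0,0,0,-1]]'; python3 go.py .126 .063 .062
```

```text
rod back local x -0.013572053313177089
time_s: 10.5
tool_pos: [0.5971, 0.0361, 0.0799]
tool_rot: [[0.999, 0.054, -0.0], [0.054, -0.999, -0.0], [-0.0, 0.0, -1.0]]
force: [-1.4, -0.9, 1.6]
finger_gap: 0.0004
grasp_force: 1.0
local now [0.1278 0.0636 0.0799] delta [0.0006 0.0018 0.0179] turn [0.0001 0.0001 0.0011] t 10.5 F [-1.44 -0.91  1.59] gap 0.0004
```

Rod back end is at -13.6 mm, where -13 is expected, so it rests on ring 4. Tail contact is about 1.6 N; I continue down.

```bash
python3 -m jog '[[0.0005,0.0015,0.004,0,0,0,-1],[0.0005,0.0015,0.008,0,0,0,-1],[0.0005,0.0015,0.012,0,0,0,-1],[0.0005,0.0015,0.015,0,0,0,-1],[0.0005,0.0015,0.017,0,0,0,-1],[0.0005,0.0015,0.017,0,0,0,-1]]'; python3 go.py .126 .063 .060;  python3 - <<'E'
from h import *
b=imaging.grab_frame("side")[:,:,::-1][140:240,210:330]
cv2.imwrite("pics/c6.png",cv2.resize(b,(720,600),interpolation=2))
E
```

```text
time_s: 11.1
tool_pos: [0.5974, 0.0346, 0.0631]
tool_rot: [[0.999, 0.054, -0.001], [0.054, -0.999, -0.0], [-0.001, 0.0, -1.0]]
force: [-1.3, 0.1, 2.1]
finger_gap: 0.0006
grasp_force: 1.6
local now [0.1263 0.0634 0.0631] delta [0.0004 0.0003 0.0031] turn [0.0002 0.0008 0.001 ] t 11.1 F [-1.26  0.05  2.14] gap 0.0006
```

View pics/c6.png

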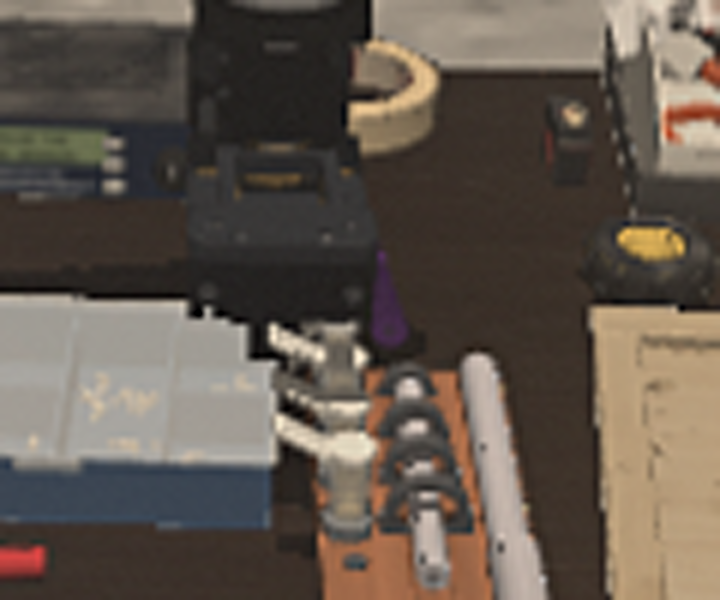

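Cap 4 now stands up at crop (340,335), with the others shut. I press 2 mm further, staying above the case, and then lift away.

```bash
python3 -m jog '[[0,0,0.001,0,0,0,-1],[0,0,0.0025,0,0,0,-1],[0,0,0.0025,0,0,0,-1]]'; python3 -m jog '[[0,0,-0.02,0,0,0,-1],[0,0,-0.06,0,0,0,-1],[0,0,-0.1,0,0,0,-1],[-0.1,0,-0.14,0,0,0,-1],[-0.16,0,-0.16,0,0,0,-1],[-0.2,0,-0.16,0,0,0,-1],[-0.2,0,-0.16,0,0,0,-1],[-0.2,0,-0.16,0,0,0,-1]]'
python3 - <<'E'
from h import *
a=imaging.grab_frame("top")[:,:,::-1][125:245,205:345];b=imaging.grab_frame("side")[:,:,::-1][170:290,185:320]
a=cv2.resize(a,(300,260),interpolation=2) if 0 else cv2.resize(a,(400,343),interpolation=2);b=cv2.resize(b,(386,343),interpolation=2)
cv2.imwrite("pics/c7.png",np.hstack([a,b]))
E
```

```text
time_s: 11.45
tool_pos: [0.5979, 0.0349, 0.0619]
tool_rot: [[0.999, 0.054, 0.001], [0.054, -0.999, -0.0], [0.001, 0.0, -1.0]]
force: [-6.7, 0.2, 10.9]
finger_gap: 0.0002
grasp_force: 8.0
time_s: 12.25
tool_pos: [0.3952, 0.0235, 0.2221]
tool_rot: [[0.999, 0.053, 0.003], [0.053, -0.999, -0.002], [0.003, 0.002, -1.0]]
force: [0.4, 0.4, -0.1]
finger_gap: 0.0007
grasp_force: 0.0
```

View pics/c7.png

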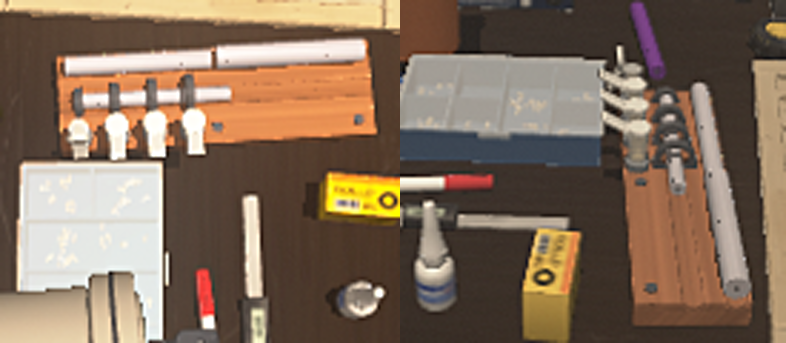

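The final view shows the rod against ring 4 (top half, left end at (80,98)) and cap 4 upright at (620,55) in the side half, pressed to its stop. The other caps are shut, the spares are in the rack, and the carton and glue bottle are undisturbed.

```bash
python3 -c "
from bench import finish_job
print(finish_job())"
```

```text
the job is handed in; nothing more can be done
None
```

The 14 mm rod was pushed until ring 4 stopped it and left resting there. Cap 4 was then pressed wide open, and the job is handed in; in the last pictures the other caps were shut and the spare rods, carton and glue bottle were undisturbed.

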